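Set the aperture wheel to the slit and let it lock

ROBOT

A 7-joint arm with a two-finger parallel gripper is mounted at the origin on a cart in front of the work surface, level with it; the furniture and walls round the work are solid. World frame = base frame: x ahead of the robot, y to its left, z up, the work surface at z = 0. Lengths are in m, angles in rad, forces in N, time in s.
With the tool pointing down it reaches from about 0.35 to 0.9 m from the base axis. Payload 8.1 kg.
Tool frame: the origin (TCP) lies between the finger pads; the fingertips stand ahead of it and the grasp point (between the pads) is the TCP (arm.nose_length is the z of the fingertips in the tool frame, in m); z points along the fingers, y is the line along which they close (so a half turn about z gives the same grasp; the last joint's range is limited). The gripper opens to 92 mm and grips with 3 to 60 N. Pads are 19 mm wide; open, the fingers measure 130 mm over their backs; the gripper's body (75 mm by 190 mm) begins 47 mm behind the grasp point.
Start: joints at [1.09, 0.434, 0.025, 1.573, -0.012, 1.134, -0.075], TCP at [0.231, -0.581, 0.246] pointing down, gripper open.
Joint ranges: [-2.62, 2.62], [-0.44, 2.09], [-1.27, 1.32], [0.08, 2.57], [-1.32, 4.46], [0.12, 2], [-2.74, 2.74]. Speed limits (rad/s): [2.22, 2.22, 3.01, 3.01, 3.14, 3.14, 3.14].

INTERFACE

Orientations are given as a rotation vector (axis times angle).
In Python, from cell import sensors, optics, arm gives the robot as it stands.
- The arm moves only by the tool arm_command, never from a script. Its argument "deltas" is one flat list of numbers, 7 for each row, row after row: the turn, a rotation vector about the world's x, y, z as a fraction of full scale, then the shift along the world's x, y, z as a fraction of full scale, then the finger opening in mm, from 0 to 91.8. In form: [wx, wy, wz, dx, dy, dz, fingers, wx, wy, wz, dx, dy, dz, fingers, ...]. A call has 1 to 20 rows; each row is the pose to reach, as a shift and turn from the pose commanded when the call began; what a row does not reach only later rows make up. Full scale, the value 1, is 1 m for a shift and 90 degrees for a turn. A row lasts 1/10 s, in which the tool goes at most 50 mm and 8.59 degrees, less where a joint would pass 70% of its speed; a pose out of reach is approached as far as the arm can. A call with a number of a shift or a turn outside -1 to 1 is refused whole. A call with a gripper value outside its range is refused whole. The fingers move at their own pace and stop on an object; "force" is the grip in N (left out, the last holds). Time passes only in rows, so rows that repeat a pose let the fingers close. It gives the time, the measured TCP pose, the force, the opening and the grip force at its end, in the units of the state.
- sensors.observe(): the state, without advancing time (a new reading comes with each control period).
- optics.get_image(name): name is "scene" or "top" or "wrist"; returns the picture (400x640x3 uint8, blue, green, red); there is no depth.
- optics.calibration(name): a dict with "camera_matrix" (3x3 intrinsics, pixels), "rvec" (rotation vector, rad) and "tvec" (3), from world to camera coordinates, as OpenCV has them. Camera axes: x right, y down, z forward; pixel columns grow to the right and rows downward; lengths in m; the calibration is good to about 2 mm. A picture is of the moment at which its call begins: read the wrist's pose just before it. calibration takes no time and is no camera call; for the wrist camera it gives the pose at the moment of the call.
- arm.sign_off(): hands the job in; it is judged then, once.
The state is a dict: "clock": time; "joints": joint angles; "dq": joint speeds; "joint_efforts": joint torques, N m; "position": TCP position; "ee_rot": TCP orientation; "force": force on the tool from outside, world axes, zero at the start; "ft_torque": the same for the moment, N m; "width": opening from 0.0 (shut) to 1.0 (fully open); "gripper_force": force on a finger pad.
Only numpy, scipy, OpenCV 4.12 (cv2) and the standard library are available. Lean on these libraries where they do the work, as an engineer would, in place of code of your own. Each camera call takes 0.05 s, during which the arm holds its last target. There are 200 camera calls.

TASK

Set the aperture wheel on the grey unit to its slit: push the black fin knob down to free the wheel and turn it until the slit shows in the fixed window, then let the wheel spring all the way back up so that it is locked with the slit in the window. The lock may sit well to either side of the window's middle, so find it by feel; never force the wheel against its lock or hard onto its bottom stop, and leave the things standing around it where they are.

Things in the scene. Friction and masses are not known exactly. Their poses are not given: they have to be found in the camera images.
- unit: Aperture-wheel unit, fixed to the bench: grey box 130 x 130 mm, top 34 mm above the bench; above it a flat aluminium wheel, and over one side of the wheel a low aluminium hood (82 mm wide, top 56 mm above the bench) with the window. Origin on the bench under the wheel's vertical axis; z up; the hood lies toward its -x side.
- window (a point): Middle of the hood's rectangular window (30 mm across, 26 mm in the radial direction), 34 mm from the wheel's axis, 54 mm above the bench.
- wheel: Flat wheel, 104 mm in diameter, 4 mm thick. Origin on its vertical axis at the disc's underside, 43 mm above the bench when fully up; z up, x toward the slit. Six black apertures every 60 degrees, 34 mm from the axis: one slit (18 x 4 mm, radial) and five round ones (20, 15, 11, 8, 5 mm). Turns without end both ways, with little friction. It carries the black fin knob and, hidden, the lock ring.
- slit (a point): Middle of the slit, on the wheel's top face, 34 mm from the axis.
- fin (a point): Centre of the black fin knob, on the wheel's axis: 44 mm long along the wheel's x (its pointed end, 6 mm more, points to the slit), 12 mm wide, 30 mm high; centre 81 mm above the bench when the wheel is fully up. Under it is a stem 12 mm thick; 10 mm of free height remain between the fin's underside and the hood's top when up.
- press (a joint): How far the wheel is pushed down, m: 0 fully up, locked in a notch; about 0.003 with the tooth resting on the ring between notches (the usual start; it turns freely so until it meets a notch); over 0.0045 it turns past notches; 0.008 bottom stop. A spring lifts it with 6 N (up) to 9 N (bottom): to let it rise, release the fin or let it slide up between slightly opened fingers.
- lock_tooth: Fixed steel tooth 5 mm thick hidden in the box under the window (origin as the unit's). The wheel's hidden lock ring has a notch for each aperture, but the ring sits up to 0.26 rad (15 degrees) off, to either side, unseen; a notch has about 0.04 rad of play either way. In a notch the wheel cannot turn until pushed down. The tooth bears at most 20 N (0.8 N m on the wheel).
- bottom_stop: Fixed stop hidden in the box under the wheel's spindle (origin as the unit's). It bears at most 20 N.
- sample_1: Bystander: translucent sample bottle with a blue screw cap, 51 mm across, 100 mm high, origin at the middle of its underside. Stands behind the unit (toward the unit's +x).
- dropper_1: Bystander: small amber dropper bottle, 33 mm across, 100 mm high, origin at the middle of its underside. Stands behind the unit.
- timer: Bystander: flat timer, 72 x 66 x 18 mm, lying to the right of the unit, origin at the middle of its underside.
There are look-alikes about, which are no part of the job. Of the things that look like the unit, the larger one is meant.

How it is judged:
At the end, for the whole second after the job is handed in: The slit's middle is within 13 mm (seen from above) of the window's middle, the wheel is up in its lock notch (less than 1.5 mm below fully up) and still (horizontal distance between slit and window below 0.013 m and value of joint press below 0.0015 m and angular speed of wheel below 0.1 rad/s); the robot touches nothing.
It fails at once if the wheel was forced against its lock tooth with more than 20 N (contact force between lock_tooth and wheel above 20 N).
It fails at once if the wheel was pushed onto its bottom stop with more than 20 N (contact force between bottom_stop and wheel above 20 N).
It fails at once if the sample bottle was shifted by more than 20 mm or tipped (distance of sample_1 from where it was at the start of the episode above 0.02 m or angle between sample_1's own z axis and vertical above 0.3 rad).
It fails at once if the dropper bottle was shifted by more than 20 mm or tipped (distance of dropper_1 from where it was at the start of the episode above 0.02 m or angle between dropper_1's own z axis and vertical above 0.3 rad).
It fails at once if the timer was shifted by more than 20 mm or tipped (distance of timer from where it was at the start of the episode above 0.02 m or angle between timer's own z axis and vertical above 0.3 rad).
It also fails if it takes over 58 s, if anything falls off the work surface, if the arm or the gripper's body presses on something with over 40 N, if the wrist force passes 120 N, or if a joint passes its speed limit or range.

## Working session

There is one attempt and no reset: what is moved stays moved. The work goes in short steps, Python scripts to look and compute and a tool call to move; the robot and the scene stay as the last step left them, time stands still between calls to the robot, and variables do not carry over. Pictures are saved under pics/ and viewed, at most 10 in all, crops included, and the job is handed in when it is done.

Besides the shell and the picture viewer there is one more tool, called after "Request:" as a command line: name --argument value ..., lists and objects as JSON in quotes. arm_command: Moves the arm, as the interface text tells. Its arguments: {"type":"object","properties":{"deltas":{"type":"array","items":{"type":"number"}},"force":{"type":"number"}},"required":["deltas"]}

```bash
mkdir -p pics; ls
python3 - <<'E'
from cell import sensors, optics, arm
import cv2
s=sensors.observe();print(s);print(arm.nose_length)
for n in("top","scene"):
    cv2.imwrite(f"pics/{n}0.png",optics.get_image(n));print(optics.calibration(n))
E
```

```text
pics
{'clock': 0.0, 'joints': array([ 1.09040557,  0.43519747,  0.02497335,  1.57410488, -0.01160383,
        1.13397863, -0.0751013 ]), 'dq': array([-0.0020753 ,  0.00011833,  0.00180584,  0.00027944, -0.00062367,
       -0.00114404, -0.00031448]), 'joint_efforts': array([-4.56086937e-04, -6.67852306e+01,  9.85517576e-01, -3.14450240e+01,
       -6.02394319e-02,  4.28712065e-02,  1.21629478e-04]), 'position': array([ 0.23031571, -0.58050005,  0.24495779]), 'ee_rot': array([-3.08427448e+00, -5.89518005e-01,  6.63911119e-04]), 'force': array([ 0.88368622, -0.37836708,  0.37825111]), 'ft_torque': array([-0.03907952,  0.00455542,  0.03633318]), 'gripper_force': 0.0, 'width': 1.0014977091840418}
0.019
{'camera_matrix': array([[411.41943793,   0.        , 314.2172456 ],
       [  0.        , 411.41943793, 194.24108658],
       [  0.        ,   0.        ,   1.        ]]), 'rvec': array([ 2.14523395, -2.20944786,  0.09809642]), 'tvec': array([-0.30368681,  0.53406148,  0.87243527])}
{'camera_matrix': array([[497.96525994,   0.        , 316.67162102],
       [  0.        , 497.96525994, 194.69259042],
       [  0.        ,   0.        ,   1.        ]]), 'rvec': array([ 1.99619871, -0.54154068,  0.31759682]), 'tvec': array([-0.61308828,  0.08053444,  1.15753837])}
```

View pics/top0.png

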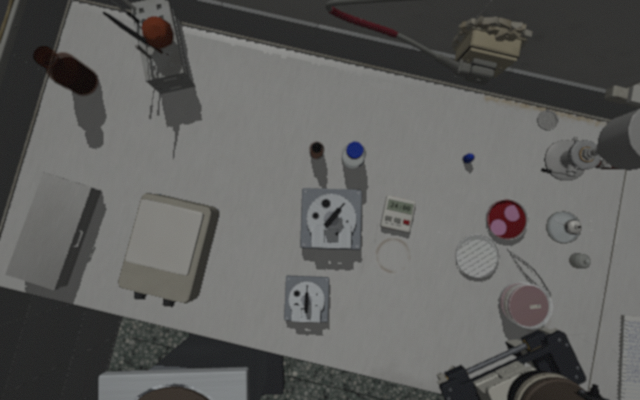

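View pics/scene0.png

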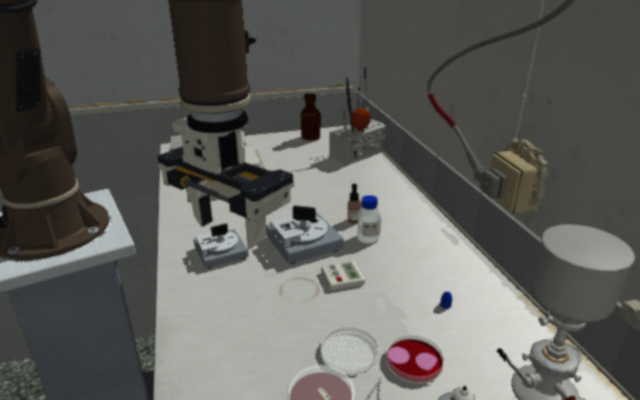

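The unit is the larger grey box at top-image (331,220). Its hood points toward the robot (image down), the fin is dark at about (335,215), and the bottles are behind at (316,150) and (354,152). Next I'll zoom in and measure.

```bash
cat > h.py <<'E'
import numpy as np, cv2
from cell import sensors, optics, arm
def ray(cal,uv,z):
    K=cal["camera_matrix"];R=cv2.Rodrigues(cal["rvec"])[0];t=cal["tvec"]
    c=-R.T@t; d=R.T@np.linalg.solve(K,[uv[0],uv[1],1.]); return c+d*(z-c[2])/d[2]
def proj(cal,p):
    return cv2.projectPoints(np.array(p,float).reshape(-1,3),cal["rvec"],cal["tvec"],cal["camera_matrix"],None)[0].reshape(-1,2)
E
python3 - <<'E'
from h import *
im=cv2.imread("pics/top0.png");c=optics.calibration("top")
cv2.imwrite("pics/crop.png",cv2.resize(im[180:260,290:375],None,fx=7,fy=7,interpolation=cv2.INTER_CUBIC))
for uv,z in [((331,220),.034),((302,189),.034),((361,190),.034),((361,249),.034),((302,249),.034),((354,152),.1),((316,150),.1),((398,216),.018)]: print(uv,ray(c,uv,z).round(4))
E
```

```text
(331, 220) [ 0.4676 -0.3535  0.034 ]
(302, 189) [ 0.5361 -0.2933  0.034 ]
(361, 190) [ 0.5302 -0.4203  0.034 ]
(361, 249) [ 0.4041 -0.4153  0.034 ]
(302, 249) [ 0.4078 -0.2898  0.034 ]
(354, 152) [ 0.601  -0.4015  0.1   ]
(316, 150) [ 0.6073 -0.3252  0.1   ]
(398, 216) [ 0.4723 -0.5006  0.018 ]
```

View pics/crop.png

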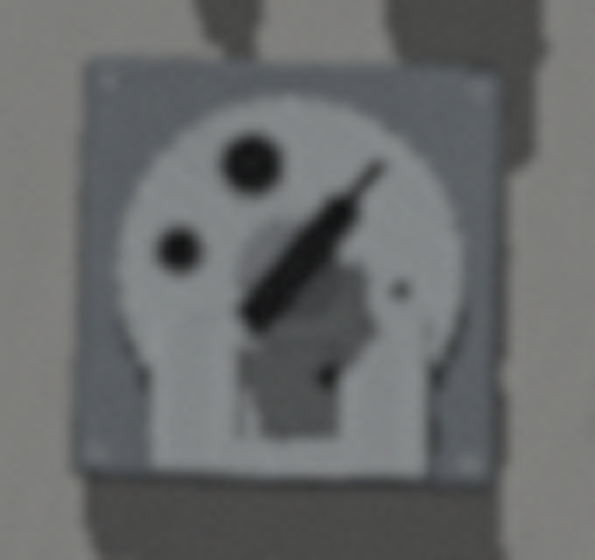

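The crop shows the fin running from about crop (250,322) to a tip near (350,205), with the slit at about (368,178). So the slit points to the back right. The window is at the bottom middle with its left post shadowed. Next I'll work out the angles.

Run:
```python
from h import *
from scipy.spatial.transform import Rotation as R
c=optics.calibration("top")
f=lambda x,y:(290+(x+.5)/7-.5,180+(y+.5)/7-.5)
P=np.array([ray(c,f(*p),.034) for p in [(92,60),(493,72),(487,485),(80,468)]])
o=P.mean(0);print(P.round(4),o, "yaw",np.degrees(np.arctan2(*( (P[0]+P[1]-P[2]-P[3])[[1,0]]))), np.degrees(np.arctan2(*((P[0]-P[1]+P[3]-P[2])[[1,0]])))-90)
ap=[ray(c,f(*p),.044) for p in [(368,178),(251,164),(179,250),(400,290)]]
for a in ap: print(a.round(4), np.linalg.norm((a-o)[:2]),np.degrees(np.arctan2(*(a-o)[[1,0]])))
e=[ray(c,f(*p),.093) for p in [(257,320),(345,210)]]
print(e,np.mean(e,0),np.degrees(np.arctan2(*(e[1]-e[0])[[1,0]])))
s=sensors.observe();M=R.from_rotvec(s["ee_rot"]).as_matrix();print(M.round(3),np.degrees(np.arctan2(M[1,0],M[0,0])))
print(proj(c,[o]), o-s["position"])
```

```text
[[ 0.5379 -0.2949  0.034 ]
 [ 0.5305 -0.4182  0.034 ]
 [ 0.4045 -0.4114  0.034 ]
 [ 0.4133 -0.2878  0.034 ]] [ 0.47156437 -0.35306347  0.034     ] yaw -3.15313045230503 -3.7393358277962676
[ 0.4984 -0.3778  0.044 ] 0.03652191350889589 -42.68569254472376
[ 0.5037 -0.3425  0.044 ] 0.0338419884374428 18.218306060054587
[ 0.4783 -0.3199  0.044 ] 0.033868933864761135 78.55581716592017
[ 0.4642 -0.3863  0.044 ] 0.03402732804635838 -102.44007031137787
[array([ 0.45590208, -0.34129006,  0.093     ]), array([ 0.48651892, -0.367457  ,  0.093     ])] [ 0.4712105  -0.35437353  0.093     ] -40.519134359165285
[[ 0.93   0.369 -0.001]
 [ 0.369 -0.93   0.001]
 [-0.    -0.001 -1.   ]] 21.640778159570928
[[330.71387697 218.13818662]] [ 0.24123105  0.22748241 -0.21103832]
```

Request:
arm_command --deltas '[0, 0, 0.9, 0.241, 0.227, -0.06, 50, 0, 0, 0.9, 0.241, 0.227, -0.06, 50, 0, 0, 0.9, 0.241, 0.227, -0.06, 50, 0, 0, 0.9, 0.241, 0.227, -0.06, 50, 0, 0, 0.9, 0.241, 0.227, -0.06, 50, 0, 0, 0.9, 0.241, 0.227, -0.06, 50, 0, 0, 0.9, 0.241, 0.227, -0.06, 50, 0, 0, 0.9, 0.241, 0.227, -0.06, 50, 0, 0, 0.9, 0.241, 0.227, -0.06, 50, 0, 0, 0.9, 0.241, 0.227, -0.06, 50, 0, 0, 0.9, 0.241, 0.227, -0.06, 50, 0, 0, 0.9, 0.241, 0.227, -0.06, 50]' --force 25

```text
clock: 1.3
position: [0.4713, -0.354, 0.1855]
ee_rot: [-1.966, -2.45, -0.0]
force: [-0.3, 0.7, -0.3]
width: 0.545
gripper_force: 0.0
```

Request:
arm_command --deltas '[0, 0, 0.394, 0, 0, -0.04, 50, 0, 0, 0.394, 0, 0, -0.04, 50, 0, 0, 0.394, 0, 0, -0.04, 50, 0, 0, 0.394, 0, 0, -0.04, 50, 0, 0, 0.394, 0, 0, -0.04, 50, 0, 0, 0.394, 0, 0, -0.04, 50, 0, 0, 0.394, 0, 0, -0.04, 50]'

```text
clock: 2.0
position: [0.4715, -0.354, 0.1458]
ee_rot: [1.129, 2.932, -0.0]
force: [0.1, -0.2, 0.1]
width: 0.544
gripper_force: 0.0
```

Run:
```python
from h import *
from scipy.spatial.transform import Rotation as R
s=sensors.observe();M=R.from_rotvec(s["ee_rot"]).as_matrix();print(s,M[:,2],np.degrees(np.arctan2(M[1,0],M[0,0])))
c=optics.calibration("wrist");im=optics.get_image("wrist")
for p in proj(c,[[.4713,-.3535,.093],[.4713-.0164,-.3535+.0147,.093],[.4713+.0164,-.3535-.0147,.093],[.4713+.0253,-.3535-.0227,.044]]): print(p); cv2.circle(im,tuple(int(round(v)) for v in p),3,(0,0,255),1)
cv2.imwrite("pics/w1.png",im)
```

```text
{'clock': 2.0, 'joints': array([ 0.91456048,  0.53456188, -0.51849932,  1.74605398,  0.31683131,
        0.94492648,  1.10386337]), 'dq': array([-2.14246022e-03, -4.85078933e-04,  2.62997857e-05, -3.85956657e-04,
        3.37386595e-03, -1.38961364e-04,  1.38738771e-02]), 'joint_efforts': array([ 2.17441823e-01, -6.56894803e+01, -7.96249956e+00, -2.66831160e+01,
        2.13883660e-02,  9.54044634e-02,  1.58816355e-02]), 'position': array([ 0.47150686, -0.35396151,  0.14579205]), 'ee_rot': array([ 1.12921522e+00,  2.93157517e+00, -4.67392766e-05]), 'force': array([ 0.07613071, -0.20534187,  0.14979647]), 'ft_torque': array([ 0.02233536, -0.17104824, -0.0326587 ]), 'gripper_force': 0.0, 'width': 0.5441111388266296} [ 4.04544747e-05 -4.74694843e-05 -9.99999998e-01] 137.86756774741824
[323.2565136 225.5028103]
[323.09108323 192.7670858 ]
[323.41338714 256.54529145]
[323.48955608 245.29750414]
```

View pics/w1.png

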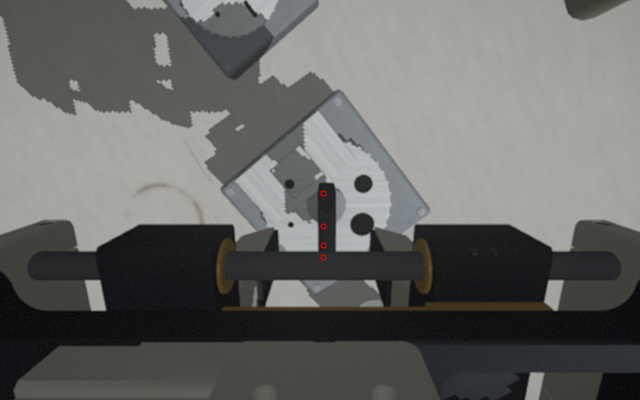

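The wrist view shows the fin centred at column ~326, which fits the finger midline of about 325. The fin's far end is at row ~183, against a predicted 193. I'll check the offset along the fin using this view.

Run:
```python
from h import *
c=optics.calibration("wrist");im=cv2.imread("pics/w1.png")
R=cv2.Rodrigues(c["rvec"])[0];cam=-R.T@c["tvec"];print("cam",cam)
m=(im.max(2)<60).astype(np.uint8)[170:230,305:345]
for r in range(0,60,6):
    x=np.where(m[r])[0];print(170+r,(x.min()+305,x.max()+305) if len(x) else None)
for uv in [(326.5,183)]:
    for z in(.093,.096): print(ray(c,uv,z))
for uv in [(338,92),(222,187),(428,211)]: print(uv,ray(c,uv,.034))
for uv in [(363,184),(362,224),(289,184),(291,224)]: 
    a=ray(c,uv,.044);print(uv,a)
```

```text
cam [ 0.42352312 -0.309996    0.28463876]
170 None
176 None
182 None
188 (np.int64(319), np.int64(334))
194 (np.int64(318), np.int64(334))
200 (np.int64(318), np.int64(334))
206 (np.int64(318), np.int64(334))
212 (np.int64(318), np.int64(334))
218 (np.int64(318), np.int64(334))
224 (np.int64(319), np.int64(334))
[ 0.45167409 -0.3329306   0.093     ]
[ 0.4512334  -0.33257157  0.096     ]
(338, 92) [ 0.41312008 -0.28559249  0.034     ]
(222, 187) [ 0.40455979 -0.40682282  0.034     ]
(428, 211) [ 0.53608445 -0.29215479  0.034     ]
(363, 184) [ 0.4789841  -0.31772796  0.044     ]
(362, 224) [ 0.50401248 -0.34002765  0.044     ]
(289, 184) [ 0.43943436 -0.36153277  0.044     ]
(291, 224) [ 0.46479812 -0.38345194  0.044     ]
```

Request:
arm_command --deltas '[0, 0, 0, 0.0007, 0.0018, -0.03, 50, 0, 0, 0, 0.0007, 0.0018, -0.06, 40, 0, 0, 0, 0.0007, 0.0018, -0.06, 30, 0, 0, 0, 0.0007, 0.0018, -0.06, 20, 0, 0, 0, 0.0007, 0.0018, -0.06, 10, 0, 0, 0, 0.0007, 0.0018, -0.06, 5, 0, 0, 0, 0.0007, 0.0018, -0.06, 5, 0, 0, 0, 0.0007, 0.0018, -0.06, 5]' --force 6

```text
clock: 2.85
position: [0.4729, -0.3528, 0.0868]
ee_rot: [1.123, 2.932, -0.001]
force: [0.9, -1.7, 4.6]
width: 0.129
gripper_force: 6.0
```

Request:
arm_command --deltas '[0, 0, 0, 0, 0, 0, 5, 0, 0, 0, 0, 0, 0, 5, 0, 0, 0, 0, 0, 0, 5]' --force 25

```text
clock: 3.15
position: [0.4729, -0.3528, 0.0867]
ee_rot: [1.123, 2.932, -0.001]
force: [0.4, -0.8, 5.4]
width: 0.129
gripper_force: 25.0
```

Request:
arm_command --deltas '[0, 0, 0, 0, 0, -0.001, 5, 0, 0, 0, 0, 0, -0.001, 5, 0, 0, 0, 0, 0, -0.001, 5]'

```text
clock: 3.45
position: [0.4729, -0.3528, 0.0858]
ee_rot: [1.123, 2.932, -0.001]
force: [0.3, -1.5, 8.1]
width: 0.125
gripper_force: 25.0
```

Request:
arm_command --deltas '[0, 0, 0, 0, 0, -0.001, 5, 0, 0, 0, 0, 0, -0.001, 5, 0, 0, 0, 0, 0, -0.001, 5]'

```text
clock: 3.75
position: [0.473, -0.3528, 0.0848]
ee_rot: [1.123, 2.932, -0.001]
force: [-0.5, -1.4, 8.6]
width: 0.13
gripper_force: 25.0
```

Request:
arm_command --deltas '[0, 0, 0, 0, 0, -0.001, 5, 0, 0, 0, 0, 0, -0.001, 5, 0, 0, 0, 0, 0, -0.001, 5]'

```text
clock: 4.05
position: [0.473, -0.3528, 0.0838]
ee_rot: [1.123, 2.932, -0.001]
force: [0.3, -1.4, 9.0]
width: 0.131
gripper_force: 25.0
```

Request:
arm_command --deltas '[0, 0, -0.03, 0, 0, 0, 5, 0, 0, -0.06, 0, 0, 0, 5, 0, 0, -0.09, 0, 0, 0, 5]'

```text
clock: 4.35
position: [0.4727, -0.353, 0.0838]
ee_rot: [1.33, 2.844, -0.001]
force: [-1.3, -1.2, 7.7]
width: 0.125
gripper_force: 25.0
```

```bash
python3 -c "
from h import *
s=sensors.observe();print(s['force'],s['ft_torque'],s['position'],2*np.degrees(np.arctan2(s['ee_rot'][1],s['ee_rot'][0])))"
```

```text
[-1.25368697 -1.20967066  7.72252258] [-0.2814777   0.23482003 -0.02815659] [ 0.47274642 -0.35304806  0.08382268] 129.86035885472762
```

Request:
arm_command --deltas '[0, 0, -0.06, 0, 0, 0, 5, 0, 0, -0.12, 0, 0, 0, 5, 0, 0, -0.18, 0, 0, 0, 5, 0, 0, -0.24, 0, 0, 0, 5, 0, 0, -0.3, 0, 0, 0, 5, 0, 0, -0.36, 0, 0, 0, 5, 0, 0, -0.42, 0, 0, 0, 5, 0, 0, -0.48, 0, 0, 0, 5]'

```text
clock: 5.15
position: [0.4714, -0.3535, 0.0835]
ee_rot: [2.288, 2.152, -0.003]
force: [-4.4, -2.3, 9.0]
width: 0.133
gripper_force: 25.0
```

```bash
cat > s.py <<'E'
from h import *
s=sensors.observe();print(s['clock'],s['force'].round(2),s['ft_torque'].round(3),s['position'].round(4),s['width'],s['gripper_force'],2*np.degrees(np.arctan2(s['ee_rot'][1],s['ee_rot'][0])),s['joints'][6])
E
python3 s.py
```

```text
5.15 [-4.39 -2.33  9.03] [-0.529  1.011 -0.012] [ 0.4714 -0.3535  0.0835] 0.13278910273780573 25.004469752311707 86.50323830872821 0.31637942337574454
```

Request:
arm_command --deltas '[0, 0, -0.06, -0.001, -0.0005, 0, 5, 0, 0, -0.12, -0.001, -0.0005, 0, 5, 0, 0, -0.18, -0.001, -0.0005, 0, 5, 0, 0, -0.24, -0.001, -0.0005, 0, 5, 0, 0, -0.3, -0.001, -0.0005, 0, 5, 0, 0, -0.36, -0.001, -0.0005, 0, 5, 0, 0, -0.42, -0.001, -0.0005, 0, 5, 0, 0, -0.48, -0.001, -0.0005, 0, 5, 0, 0, -0.54, -0.001, -0.0005, 0, 5, 0, 0, -0.6, -0.001, -0.0005, 0, 5, 0, 0, -0.66, -0.001, -0.0005, 0, 5, 0, 0, -0.71, -0.001, -0.0005, 0, 5, 0, 0, -0.76, -0.001, -0.0005, 0, 5, 0, 0, -0.76, -0.001, -0.0005, 0, 5]'

```text
clock: 6.55
position: [0.4695, -0.3522, 0.0829]
ee_rot: [-3.1, -0.497, 0.004]
force: [-6.5, 1.0, 8.6]
width: 0.129
gripper_force: 25.0
```

```bash
python3 s.py
```

```text
6.55 [-6.49  1.01  8.59] [ 0.43   1.438 -0.021] [ 0.4695 -0.3522  0.0829] 0.12892213473227862 25.002742409706116 -341.79126863072156 -0.6502007204928606
```

Request:
arm_command --deltas '[0, 0, 0, -0.0015, 0, 0.001, 5, 0, 0, 0, -0.0015, 0, 0.002, 5, 0, 0, 0, -0.0015, 0, 0.003, 5, 0, 0, 0, -0.0015, 0, 0.003, 5]'

```text
clock: 6.95
position: [0.4693, -0.3522, 0.0862]
ee_rot: [-3.1, -0.502, 0.001]
force: [-3.5, -0.0, 5.9]
width: 0.131
gripper_force: 25.0
```

```bash
python3 s.py
```

```text
6.95 [-3.49 -0.02  5.95] [ 0.368  0.627 -0.022] [ 0.4693 -0.3522  0.0862] 0.130681440052936 25.00066637992859 -341.60312991187703 -0.6468893894521767
```

Request:
arm_command --deltas '[0, 0, 0, -0.001, 0, 0.0005, 5, 0, 0, 0, -0.001, 0, 0.001, 5, 0, 0, 0, -0.001, 0, 0.0015, 5, 0, 0, 0, -0.001, 0, 0.0015, 5]' --force 3

```text
clock: 7.35
position: [0.4687, -0.3522, 0.0869]
ee_rot: [-3.1, -0.503, 0.0]
force: [0.6, 1.7, -3.7]
width: 0.132
gripper_force: 3.0
```

```bash
python3 s.py
```

```text
7.35 [ 0.59  1.72 -3.67] [ 0.249 -0.307  0.036] [ 0.4687 -0.3522  0.0869] 0.13180614365664373 2.997243069112301 -341.57857791152173 -0.6461550016736427
```

Request:
arm_command --deltas '[0, 0, -0.011, 0, 0, 0, 5, 0, 0, -0.022, 0, 0, 0, 5, 0, 0, -0.033, 0, 0, 0, 5, 0, 0, -0.044, 0, 0, 0, 5]'

```text
clock: 7.75
position: [0.4684, -0.3524, 0.087]
ee_rot: [-3.116, -0.393, 0.001]
force: [-0.5, 3.3, -3.8]
width: 0.145
gripper_force: 3.1
```

```bash
python3 s.py
```

```text
7.75 [-0.47  3.34 -3.75] [ 0.435 -0.038  0.078] [ 0.4684 -0.3524  0.087 ] 0.14460457395097395 3.080848722238443 -345.64216024696884 -0.7032277446419841
```

Request:
arm_command --deltas '[0, 0, -0.011, 0, 0, 0, 5, 0, 0, -0.022, 0, 0, 0, 5, 0, 0, -0.033, 0, 0, 0, 5]'

```text
clock: 8.05
position: [0.4683, -0.3525, 0.0871]
ee_rot: [-3.126, -0.312, 0.001]
force: [-1.8, 2.7, -3.9]
width: 0.153
gripper_force: 3.2
```

```bash
python3 s.py
```

```text
8.05 [-1.77  2.7  -3.92] [0.473 0.361 0.059] [ 0.4683 -0.3525  0.0871] 0.15308216780726308 3.228137766709551 -348.61496421059394 -0.7449965086518594
```

Request:
arm_command --deltas '[0, 0, 0, 0, 0, -0.001, 5, 0, 0, 0, 0, 0, -0.001, 5, 0, 0, 0, 0, 0, -0.001, 5]' --force 6

```text
clock: 8.35
position: [0.4685, -0.3525, 0.0864]
ee_rot: [-3.126, -0.314, 0.0]
force: [-3.7, 2.7, 2.0]
width: 0.15
gripper_force: 6.0
```

```bash
python3 s.py
python3 - <<'E'
from h import *
cv2.imwrite("pics/w2.png",optics.get_image("wrist"))
E
```

```text
8.35 [-3.65  2.73  2.03] [0.805 0.656 0.119] [ 0.4685 -0.3525  0.0864] 0.1498309108997929 6.049241226282902 -348.5176894929827 -0.7434926921509666
```

View pics/w2.png

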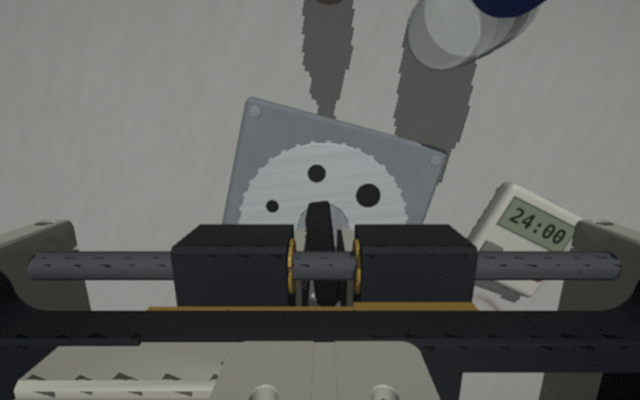

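The view shows the fin skewed a few degrees between the pads, so the wheel lags. The apertures opposite the slit are visible at (317,173), (368,195) and (272,206), and the bottles and timer are untouched. I'll get the true wheel angle from the apertures.

Run:
```python
from h import *
c=optics.calibration("wrist")
P=[ray(c,uv,.0445) for uv in [(317,173),(368,195),(272,206)]]
o=np.array([.4705,-.352,.0445])
# fit circle centre from three points r=.034
A=np.array([[2*(P[i]-P[0])[0],2*(P[i]-P[0])[1]] for i in(1,2)]);b=[P[i][:2]@P[i][:2]-P[0][:2]@P[0][:2] for i in(1,2)]
cc=np.linalg.solve(A,b);print("centre",cc)
for p,k in zip(P,(180,120,240)):
    print(p,np.linalg.norm(p[:2]-cc),np.degrees(np.arctan2(*(p[:2]-cc)[::-1]))-k)
for uv in [(248,98),(441,158)]: print(ray(c,uv,.034))
d=P[1]-P[2];print(np.degrees(np.arctan2(d[1],d[0])))
```

```text
centre [ 0.47183763 -0.35101842]
[ 0.50418984 -0.34077396  0.0445    ] 0.03393544765752611 -162.42939218368676
[ 0.49718947 -0.37357721  0.0445    ] 0.03393544765752621 -161.66360666817107
[ 0.47880331 -0.31780556  0.0445    ] 0.033935447657526464 -161.84486609266753
[ 0.5383423  -0.29207343  0.034     ]
[ 0.52708079 -0.41444004  0.034     ]
-71.75423638041944
```

The wheel is still at −162° and didn't turn, so friction on the ring beat the light grip. I'll realign the hand, regrip centred, and search by pressing, stepping 3° and easing the grip.

Request:
arm_command --deltas '[0, 0, 0, 0, 0, 0, 30, 0, 0, 0.04, 0.002, 0, 0, 30, 0, 0, 0.073, 0.0025, 0, 0, 30, 0, 0, 0.073, 0.0025, 0, 0, 5, 0, 0, 0.073, 0.0025, 0, 0, 5, 0, 0, 0.073, 0.0025, 0, 0, 5, 0, 0, 0.073, 0.0025, 0, 0, 5]' --force 10

```text
clock: 9.1
position: [0.4711, -0.3517, 0.0862]
ee_rot: [-3.101, -0.492, 0.001]
force: [-1.1, 4.1, 2.9]
width: 0.132
gripper_force: 10.0
```

```bash
python3 s.py
```

```text
9.1 [-1.15  4.13  2.89] [ 0.913  0.428 -0.025] [ 0.4711 -0.3517  0.0862] 0.13236018372661135 9.995396733283997 -341.9778105402132 -0.6540845210328732
```

Request:
arm_command --deltas '[0, 0, 0, 0, 0.0006, 0, 5, 0, 0, 0, 0, 0.0006, -0.0015, 5, 0, 0, 0, 0, 0.0006, -0.003, 5, 0, 0, 0, 0, 0.0006, -0.003, 5, 0, 0, -0.02, 0, 0.0006, -0.003, 5, 0, 0, -0.04, 0, 0.0006, -0.003, 5, 0, 0, -0.061, 0, 0.0006, -0.003, 5, 0, 0, -0.061, 0, 0.0006, -0.003, 5]' --force 25

```text
clock: 9.9
position: [0.4712, -0.3516, 0.0836]
ee_rot: [-3.123, -0.341, 0.0]
force: [-2.6, 5.1, 8.2]
width: 0.13
gripper_force: 25.0
```

```bash
python3 s.py
```

```text
9.9 [-2.59  5.05  8.22] [ 1.134  0.762 -0.02 ] [ 0.4712 -0.3516  0.0836] 0.13019569237071776 25.00322163105011 -347.5229495008082 -0.7323035408386193
```

Request:
arm_command --deltas '[0, 0, 0, 0, 0, 0.0015, 5, 0, 0, 0, 0, 0, 0.003, 5, 0, 0, 0, 0, 0, 0.003, 5]'

```text
clock: 10.2
position: [0.4711, -0.3516, 0.0862]
ee_rot: [-3.122, -0.343, 0.0]
force: [-1.8, 3.8, 3.4]
width: 0.131
gripper_force: 25.0
```

Request:
arm_command --deltas '[0, 0, 0, 0, 0, 0.001, 5, 0, 0, 0, 0, 0, 0.001, 5, 0, 0, 0, 0, 0, 0.001, 5]' --force 3

```text
clock: 10.5
position: [0.4709, -0.3516, 0.0867]
ee_rot: [-3.122, -0.343, 0.001]
force: [-1.9, 4.6, -3.7]
width: 0.128
gripper_force: 3.0
```

```bash
python3 s.py
```

```text
10.5 [-1.87  4.59 -3.65] [0.926 0.31  0.038] [ 0.4709 -0.3516  0.0867] 0.1282033198925024 2.998907407745719 -347.4425523227366 -0.7316472385581292
```

Request:
arm_command --deltas '[0, 0, 0, 0, 0, -0.001, 5, 0, 0, 0, 0, 0, -0.001, 5, 0, 0, 0, 0, 0, -0.0025, 5, 0, 0, 0, 0, 0, -0.004, 5, 0, 0, 0, 0, 0, -0.004, 5, 0, 0, -0.017, 0, 0, -0.004, 5, 0, 0, -0.034, 0, 0, -0.004, 5, 0, 0, -0.034, 0, 0, -0.004, 5, 0, 0, -0.034, 0, 0, -0.0025, 5, 0, 0, -0.034, 0, 0, -0.001, 5, 0, 0, -0.034, 0, 0, -0.001, 5]' --force 25

```text
clock: 11.6
position: [0.471, -0.3517, 0.0864]
ee_rot: [-3.13, -0.26, 0.001]
force: [-3.5, 5.0, 2.2]
width: 0.126
gripper_force: 25.0
```

Request:
arm_command --deltas '[0, 0, 0, 0, 0, 0.001, 5, 0, 0, 0, 0, 0, 0.001, 5, 0, 0, 0, 0, 0, 0.001, 5]' --force 3

```text
clock: 11.9
position: [0.471, -0.3517, 0.0869]
ee_rot: [-3.13, -0.26, 0.001]
force: [-1.8, 4.1, -2.1]
width: 0.133
gripper_force: 3.0
```

```bash
python3 s.py
```

```text
11.9 [-1.8   4.11 -2.14] [1.121 0.479 0.048] [ 0.471  -0.3517  0.0869] 0.1328894577774529 2.996825650334358 -350.5035175621567 -0.7746016139486254
```

Request:
arm_command --deltas '[0, 0, 0, 0, 0, -0.001, 5, 0, 0, 0, 0, 0, -0.001, 5, 0, 0, 0, 0, 0, -0.0025, 5, 0, 0, 0, 0, 0, -0.004, 5, 0, 0, 0, 0, 0, -0.004, 5, 0, 0, -0.017, 0, 0, -0.004, 5, 0, 0, -0.034, 0, 0, -0.004, 5, 0, 0, -0.034, 0, 0, -0.004, 5, 0, 0, -0.034, 0, 0, -0.0025, 5, 0, 0, -0.034, 0, 0, -0.001, 5, 0, 0, -0.034, 0, 0, -0.001, 5]' --force 25

```text
clock: 13.0
position: [0.4711, -0.3517, 0.0866]
ee_rot: [-3.136, -0.176, 0.0]
force: [-3.3, 6.9, 4.1]
width: 0.127
gripper_force: 25.0
```

Request:
arm_command --deltas '[0, 0, 0, 0, 0, 0.001, 5, 0, 0, 0, 0, 0, 0.001, 5, 0, 0, 0, 0, 0, 0.001, 5]' --force 3

```text
clock: 13.3
position: [0.471, -0.3517, 0.087]
ee_rot: [-3.136, -0.176, 0.001]
force: [-2.0, 4.2, -1.7]
width: 0.136
gripper_force: 3.0
```

```bash
python3 s.py
```

```text
13.3 [-1.98  4.24 -1.7 ] [1.153 0.413 0.003] [ 0.471  -0.3517  0.087 ] 0.13595844354533407 2.9963785875588655 -353.56138154606396 -0.81752932756524
```

Request:
arm_command --deltas '[0, 0, 0, 0, 0, -0.001, 5, 0, 0, 0, 0, 0, -0.001, 5, 0, 0, 0, 0, 0, -0.0025, 5, 0, 0, 0, 0, 0, -0.004, 5, 0, 0, 0, 0, 0, -0.004, 5, 0, 0, -0.017, 0, 0, -0.004, 5, 0, 0, -0.034, 0, 0, -0.004, 5, 0, 0, -0.034, 0, 0, -0.004, 5, 0, 0, -0.034, 0, 0, -0.0025, 5, 0, 0, -0.034, 0, 0, -0.001, 5, 0, 0, -0.034, 0, 0, -0.001, 5]' --force 25

```text
clock: 14.4
position: [0.4712, -0.3517, 0.0867]
ee_rot: [-3.14, -0.093, 0.0]
force: [-3.0, 6.9, 3.4]
width: 0.129
gripper_force: 25.0
```

Request:
arm_command --deltas '[0, 0, 0, 0, 0, 0.0012, 5, 0, 0, 0, 0, 0, 0.0012, 5, 0, 0, 0, 0, 0, 0.0012, 5]' --force 3

```text
clock: 14.7
position: [0.4712, -0.3517, 0.0873]
ee_rot: [-3.14, -0.093, 0.0]
force: [-1.2, 5.2, -2.4]
width: 0.133
gripper_force: 3.0
```

```bash
python3 s.py
```

```text
14.7 [-1.22  5.22 -2.36] [1.123 0.398 0.025] [ 0.4712 -0.3517  0.0873] 0.13251942535430428 2.9961475543677807 -356.61745099262026 -0.8605098330874213
```

Request:
arm_command --deltas '[0, 0, 0, 0, 0, -0.0012, 5, 0, 0, 0, 0, 0, -0.0012, 5, 0, 0, 0, 0, 0, -0.0028, 5, 0, 0, 0, 0, 0, -0.0043, 5, 0, 0, 0, 0, 0, -0.0043, 5, 0, 0, -0.017, 0, 0, -0.0043, 5, 0, 0, -0.034, 0, 0, -0.0043, 5, 0, 0, -0.034, 0, 0, -0.0043, 5, 0, 0, -0.034, 0, 0, -0.0028, 5, 0, 0, -0.034, 0, 0, -0.0012, 5, 0, 0, -0.034, 0, 0, -0.0012, 5]' --force 25

```text
clock: 15.8
position: [0.4714, -0.3517, 0.0868]
ee_rot: [-3.141, -0.009, -0.0]
force: [-1.6, 6.9, 5.4]
width: 0.129
gripper_force: 25.0
```

Request:
arm_command --deltas '[0, 0, 0, 0, 0, 0.0012, 5, 0, 0, 0, 0, 0, 0.0012, 5, 0, 0, 0, 0, 0, 0.0012, 5]' --force 3

```text
clock: 16.1
position: [0.4713, -0.3517, 0.0874]
ee_rot: [-3.141, -0.009, 0.0]
force: [-1.9, 5.8, -1.9]
width: 0.134
gripper_force: 3.0
```

```bash
python3 s.py
```

```text
16.1 [-1.86  5.8  -1.89] [ 1.166  0.336 -0.006] [ 0.4713 -0.3517  0.0874] 0.13404292768624207 2.996688815765083 -359.6807120776836 -0.9034318551205975
```

Request:
arm_command --deltas '[0, 0, 0, 0, 0.0006, -0.0012, 5, 0, 0, 0, 0, 0.0006, -0.0012, 5, 0, 0, 0, 0, 0.0006, -0.0028, 5, 0, 0, 0, 0, 0.0006, -0.0043, 5, 0, 0, 0, 0, 0.0006, -0.0043, 5, 0, 0, -0.017, 0, 0.0006, -0.0043, 5, 0, 0, -0.034, 0, 0.0006, -0.0043, 5, 0, 0, -0.034, 0, 0.0006, -0.0043, 5, 0, 0, -0.034, 0, 0.0006, -0.0028, 5, 0, 0, -0.034, 0, 0.0006, -0.0012, 5, 0, 0, -0.034, 0, 0.0006, -0.0012, 5]' --force 25

```text
clock: 17.2
position: [0.4715, -0.3516, 0.087]
ee_rot: [3.14, -0.075, 0.001]
force: [-2.8, 5.3, 5.3]
width: 0.132
gripper_force: 25.0
```

Request:
arm_command --deltas '[0, 0, 0, 0, 0, 0.0012, 5, 0, 0, 0, 0, 0, 0.0012, 5, 0, 0, 0, 0, 0, 0.0012, 5]' --force 3

```text
clock: 17.5
position: [0.4714, -0.3516, 0.0875]
ee_rot: [3.14, -0.075, 0.001]
force: [-1.4, 4.3, -0.5]
width: 0.128
gripper_force: 3.0
```

```bash
python3 s.py
```

```text
17.5 [-1.43  4.34 -0.49] [ 0.84   0.207 -0.004] [ 0.4714 -0.3516  0.0875] 0.1284505228508237 2.9981387592852116 -2.7454575232015626 -0.9470677538095463
```

Request:
arm_command --deltas '[0, 0, 0, 0, 0.0004, -0.0012, 5, 0, 0, 0, 0, 0.0004, -0.0012, 5, 0, 0, 0, 0, 0.0004, -0.0028, 5, 0, 0, 0, 0, 0.0004, -0.0043, 5, 0, 0, 0, 0, 0.0004, -0.0043, 5, 0, 0, -0.017, 0, 0.0004, -0.0043, 5, 0, 0, -0.034, 0, 0.0004, -0.0043, 5, 0, 0, -0.034, 0, 0.0004, -0.0043, 5, 0, 0, -0.034, 0, 0.0004, -0.0028, 5, 0, 0, -0.034, 0, 0.0004, -0.0012, 5, 0, 0, -0.034, 0, 0.0004, -0.0012, 5]' --force 25

```text
clock: 18.6
position: [0.4716, -0.3516, 0.0871]
ee_rot: [3.137, -0.159, 0.002]
force: [-2.3, 3.7, 7.0]
width: 0.129
gripper_force: 25.0
```

Request:
arm_command --deltas '[0, 0, 0, 0, 0, 0.0014, 5, 0, 0, 0, 0, 0, 0.0014, 5, 0, 0, 0, 0, 0, 0.0014, 5]' --force 3

```text
clock: 18.9
position: [0.4719, -0.3517, 0.0881]
ee_rot: [3.136, -0.159, 0.002]
force: [-0.1, 2.2, 4.4]
width: 0.134
gripper_force: 3.0
```

```bash
python3 s.py
```

```text
18.9 [-0.15  2.2   4.35] [ 0.497  0.048 -0.044] [ 0.4719 -0.3517  0.0881] 0.13390644566852672 3.022954612970352 -5.817304685760269 -0.9905542040802174
```

The vertical force flipped to +4.4 N, so the wheel has popped up into a notch. I'll release it and check.

Request:
arm_command --deltas '[0, 0, 0, 0, 0, 0, 30, 0, 0, 0, 0, 0, 0, 40, 0, 0, 0, 0, 0, 0, 40, 0, 0, 0, 0, 0, 0.04, 40, 0, 0, 0, 0, 0, 0.08, 40, 0, 0, 0, 0, 0, 0.12, 40, 0, 0, 0, 0, 0, 0.16, 40, 0, 0, 0, -0.04, 0, 0.16, 40, 0, 0, 0, -0.04, 0, 0.16, 40]'

```text
clock: 19.8
position: [0.4271, -0.3526, 0.2488]
ee_rot: [3.136, -0.166, -0.001]
force: [-0.3, 0.1, -0.1]
width: 0.435
gripper_force: 0.0
```

Run:
```python
from h import *
a=optics.get_image("wrist")[50:350];b=optics.get_image("scene")[180:280,240:400]
b=cv2.resize(b,(640,400),interpolation=cv2.INTER_CUBIC)[:290]
cv2.imwrite("pics/w3.png",np.vstack([a,b]))
```

```text
(no output)
```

View pics/w3.png

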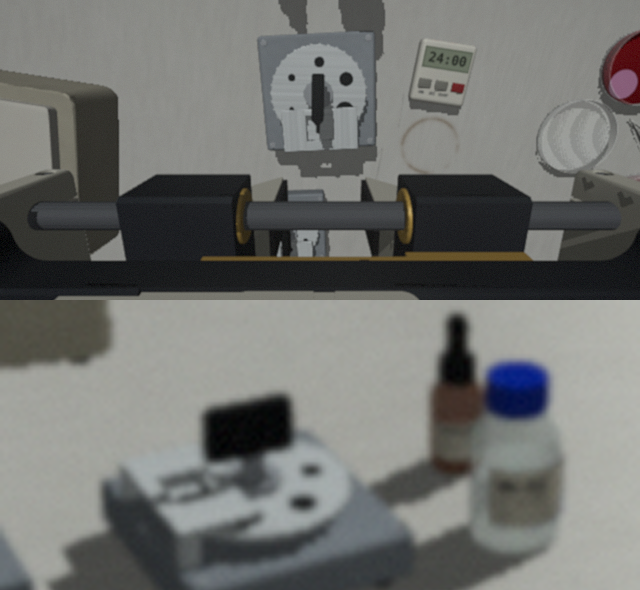

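The slit shows inside the window, on the middle line, and the bystanders haven't moved. Before handing in, I'll compare the fin's height with the first scene picture to confirm the wheel has risen.

Run:
```python
from h import *
c=optics.calibration("scene")
new=optics.get_image("scene");old=cv2.imread("pics/scene0.png")
print("pred centre up/3mm down",proj(c,[[.4715,-.352,.081],[.4715,-.352,.078]]))
for im in(old,new):
    g=im[195:235,285:325].max(2).astype(np.uint8)
    n,l,st,ce=cv2.connectedComponentsWithStats((g<55).astype(np.uint8))
    k=1+np.argmax(st[1:,4]);x,y,w,h,a=st[k];cx=x+w/2
    r=cv2.minAreaRect(np.argwhere(l==k)[:,::-1].astype(np.float32))
    print(st[k]+[285,195,0,0,0],ce[k]+[285,195],np.array(r[0])+[285,195])
```

```text
pred centre up/3mm down [[302.89818448 211.89107575]
 [302.92673248 213.1180595 ]]
[293 207  24  15 280] [304.15       213.53214286] [304.58415985 213.65841675]
[292 204  21  16 258] [301.64341085 211.97674419] [301.5719986  212.39599991]
```

```bash
python3 -c "
from cell import arm
print(arm.sign_off())"
```

```text
the job is handed in; nothing more can be done
None
```

I handed the job in with the slit in the window and the wheel up in its lock notch. The final pictures show the slit about 2° from the window's middle, the fin back up by about 3 mm and the bystanders unmoved; sign-off gave no verdict.

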